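# Hang the hook-on basket in the ultrasonic cleaner and close the cover

## Robot

A 6-joint arm with a two-finger parallel gripper is mounted at the origin on a cart in front of the work surface, level with it; the furniture and walls round the work are solid. World frame = base frame: x ahead of the robot, y to its left, z up, the work surface at z = 0. Lengths are in m, angles in rad, forces in N, time in s.
With the tool pointing down it reaches from about 0.275 to 0.85 m from the base axis. Payload 19 kg.
Tool frame: the origin (TCP) lies on the centre line of the jaws, within the pads' length; the fingertips stand 22 mm ahead of it and the grasp point (between the pads) lies 3 mm ahead of it; z points along the fingers, y is the line along which they close (so a half turn about z gives the same grasp; the last joint's range is limited). The gripper opens to 85 mm and grips with 20 to 120 N. Pads are 22 mm wide; open, the fingers measure 114 mm over their backs; the gripper's body (76 mm by 85 mm) begins 54 mm behind the grasp point. The pads swing forward as they close: fully open they stand 13 mm farther back than shut.
Start: joints at [1.175, 0.15, 1.437, -0, 1.554, -0.134], TCP at [0.149, 0.555, 0.253] pointing down, gripper open.
Joint ranges: [-2.8, 2.8], [-0.68, 2.1], [0.12, 2.68], [-1.39, 4.53], [0.16, 2.79], [-2.81, 2.81]. Speed limits (rad/s): [1.89, 1.89, 2.22, 3.01, 3.01, 3.01].

## Interface

Orientations are given as [roll, pitch, yaw] about the fixed x, y, z axes, in that order (R = Rz(yaw) Ry(pitch) Rx(roll)).
In Python, from workcell import monitor, snapshot, ctrl, finder gives the robot as it stands.
- The arm moves only by the tool apply_moves, never from a script. Its argument "targets" is a list of rows, each a list of 3 entries, a list of its own where there are three numbers: the closure, from -1 (fully open) to 1 (shut), then the shift along the tool's x, y, z in mm, then the turn about the tool's z in rad. A call has 1 to 8 rows; each row is the pose to reach, as a shift and turn from the pose commanded when the call began, along the tool's axes at that moment; what a row does not reach only later rows make up. A row lasts 1/10 s, in which the tool goes at most 50 mm and 8.59 degrees, less where a joint would pass 70% of its speed; a pose out of reach is approached as far as the arm can. A call with a gripper value outside its range is refused whole. The fingers move at their own pace and stop on an object; "grip_force" is the grip in N (left out, the last holds). Time passes only in rows, so rows that repeat a pose let the fingers close. It gives the time, the measured TCP pose, the force, the opening and the grip force at its end, in the units of the state.
- monitor.observe(): the state, without advancing time (a new reading comes with each control period).
- snapshot(name): name is "side" or "top" or "wrist"; returns a dict with "image" (480x640x3 uint8, red, green, blue), "fovy" (degrees; the focal length in pixels is half the picture's height over the tangent of half this angle, whatever the lens; pixels are square), "cx", "cy" (the principal point, pixels), "k1" (the pictures are not rectified: a ray, as slopes to the right and down, at radius r is drawn at 1 + k1 r^2 times it, then the intrinsics apply), "world_from_camera" (4x4, takes a point from camera to world coordinates). Camera axes: x right, y up, looking along -z (the intrinsics and any distortion apply to the point x, -y, -z); pixel columns grow to the right and rows downward; lengths in m; the calibration is good to about 2 mm. A picture is of the moment at which its call begins. There is no depth.
- ctrl.finish_job(): hands the job in; it is judged then, once.
Trained networks look in the newest picture that a camera, given by its name, has taken for a name from the list of things; names that differ only in an ending like _2 or _b are one class to them, and where a whole thing is asked for, a point or a joint stands for the part that bears it (a point fixed in the world has none). Each returns a list of dicts, best first, with "conf" (0 to 1); they miss things now and then, are a little off and sometimes report something else, mostly with a low value. They report only what shows in the picture. A call takes as long as a camera call.
- finder.find_in(camera, target): "centre" ([x, y, z] in m, in world coordinates, good to about 4 mm: the middle of the surface that is visible of it).
The state is a dict: "time": time; "q": joint angles; "qvel": joint speeds; "tau": joint torques, N m; "tcp_pos": TCP position; "eef_rot": TCP orientation; "wrist_force": force on the tool from outside, world axes, zero at the start; "ft_torque": the same for the moment, N m; "opening": finger opening in m; "gripper_force": force on a finger pad.
Only numpy, scipy, OpenCV 4.12 (cv2) and the standard library are available. Lean on these libraries where they do the work, as an engineer would, in place of code of your own. Each camera call takes 0.05 s, during which the arm holds its last target. There are 200 camera calls.

## Task

Get the small parts basket ready for cleaning: hang it inside the ultrasonic cleaner's steel pan by hooking its bent lip over the pan's front rim, fully home, so that it hangs upright clear of the pan's floor, setting it on the rim without forcing or dropping it. Then push the heavy cover down until it is fully shut, without slamming it. Leave the flask, the beaker and the tape roll where they stand.

Things in the scene. Friction and masses are not known exactly. Their poses are not given: they have to be found in the camera images.
- bath: Ultrasonic cleaner, fixed: white box 175 (x) x 240 (y) x 78 mm high, grey panel with two black dials on its front (-x). Origin at the centre of its underside on the worktop, x to the back, z up. Its well holds a separate, tightly held plain steel pan, square with it: outside 116 (x) x 180 (y) mm, walls 5 mm, rounded rim 95 mm above the worktop (17 mm above deck), inner floor at 16 mm.
- well (a point): Centre of the cleaner's box at deck height (78 mm), axes as the cleaner's. The pan's own place in the well is NOT measured: its centre lies anywhere within 15 mm in front of or behind this point, so the inner face of its front wall lies 38 to 68 mm in front (-x) of it. The front rim must be seen or felt for.
- basket: Loose upright hook-on steel wire basket, 0.12 to 0.21 kg, body 50 (x) x 70 (y) x 50 mm high. Origin at the centre of its underside, z up. Its -x side is a flat back plate (outer face x = -25 mm) with the bent lip on top (see basket_lip). Hung home on the front rim, its x points as the cleaner's x, and its origin is 36 mm above the worktop, 25 to 29 mm behind the front wall's inner face.
- basket_lip (a point): Middle of the underside of the basket's lip: x = -29.5, z = 59 mm from the basket's origin. The lip, 70 mm wide and 3 mm thick, runs from the back plate out to -x, then a 3 mm thick leg turns down to z = 47 mm (leg from x = -37 to -34 mm). The gap between back plate and leg is 9 mm; it takes the 5 mm pan wall.
- basket_grip (a point): Centre of the black plastic grip tab on top of the basket: x = -22, y = 0, z = 78 mm from the basket's origin. The tab is 10 (x) x 34 (y) mm and reaches from z = 62 to 95 mm.
- cover (a joint): Cover's hinge angle (rad): 0 shut, grows as the front swings up and back; stop at 1.75. Inverted steel tray 175 (x) x 240 (y) x 64 mm, 0.6 kg, clear height inside 61 mm. Hinge axis along the cleaner's y at x = +87.5, z = 81 mm in its frame. The stiff hinge (friction 0.75 N m) holds the cover wherever it is left; pushing its outer face near the front edge takes 1 to 7 N.
- cover_edge (a point): On the cover: middle of the edge where its outer top face meets its front skirt, 175 mm in x and 64 mm in z from the hinge axis when shut (then at x = -87.5, z = 145 mm in the cleaner's frame). A black finger ledge 70 mm wide sticks out 15 mm from the front skirt, 9 to 15 mm below the top face.
- erlenmeyer: Bystander: conical glass flask, 68 mm wide, 113 mm high, origin at the centre of its underside.
- beaker: Bystander: upturned glass beaker, 60 mm wide, 92 mm high, origin at the centre of its underside.
- label_tape: Bystander: roll of tape lying flat, 66 mm wide, 19 mm high, origin at the centre of its underside.

How it is judged:
On the way, in this order (a step that is already met when the one before it is completed fails the run):
1. the basket hangs on the front rim inside the pan, let go, with the cover still open (z of basket in the frame of bath between 0.03 and 0.042 m and x of basket in the frame of bath between -0.048 and -0.004 m and angle between basket's own z axis and vertical below 0.15 rad and contact force between basket and the fingers below 0.05 N and value of joint cover above 0.8 rad), for 0.2 s.
2. the cover is shut (value of joint cover below 0.04 rad), for 0.1 s.
At the end, for the whole second after the job is handed in: The basket hangs at rest by its lip on the pan's front rim, inside the pan: its underside 30 to 42 mm above the worktop, its origin 4 to 48 mm in front of the cleaner's centre, tilted less than 0.15 rad and square with the cleaner within 0.2 rad; the cover is shut to within 0.04 rad (z of basket in the frame of bath between 0.03 and 0.042 m and x of basket in the frame of bath between -0.048 and -0.004 m and angle between basket's own z axis and vertical below 0.15 rad and angle between the x axis of basket and the x axis of bath, either way round below 0.2 rad and linear speed of basket below 0.02 m/s and value of joint cover below 0.04 rad); the robot touches nothing.
It fails at once if the basket is dropped (it falls faster than 0.5 m/s while not held) (linear speed of basket above 0.5 m/s and contact force between basket and the fingers below 0.05 N).
It fails at once if the basket is forced against the cleaner or its pan (over 35 N before its lip is down on the rim, or over 80 N at any time) ((contact force between basket and bath above 35 N and z of basket in the frame of bath above 0.042 m) or contact force between basket and bath above 80 N).
It fails at once if the cover is slammed (still closing faster than 1.2 rad/s in its last 0.1 rad) (value of joint cover below 0.1 rad and velocity of joint cover below -1.2 rad/s).
It fails at once if the flask, the beaker or the tape roll is moved by more than 30 mm (distance of any of erlenmeyer, beaker, label_tape from where it was at the start of the episode above 0.03 m).
It also fails if it takes over 54 s, if anything falls off the work surface, if the arm or the gripper's body presses on something with over 40 N, if the wrist force passes 120 N, or if a joint passes its speed limit or range.

## Working session

There is one attempt and no reset: what is moved stays moved. The work goes in short steps, Python scripts to look and compute and a tool call to move; the robot and the scene stay as the last step left them, time stands still between calls to the robot, and variables do not carry over. Pictures are saved under pics/ and viewed, at most 11 in all, crops included, and the job is handed in when it is done.

Besides the shell and the picture viewer there is one more tool, called as name(argument=value, ...) on one line, values as JSON. apply_moves: Moves the arm, as the interface text tells. Its arguments: {"type":"object","properties":{"targets":{"type":"array","items":{"type":"array"}},"grip_force":{"type":"number"}},"required":["targets"]}

```bash
mkdir -p pics; cat > h.py <<'E'
import numpy as np, cv2
from workcell import monitor, snapshot, ctrl, finder
def K(s):
    f=240/np.tan(np.radians(s["fovy"])/2); return f,s["cx"],s["cy"],s["k1"]
def proj(s,P):
    T=np.linalg.inv(np.array(s["world_from_camera"])); P=np.atleast_2d(P); c=P@T[:3,:3].T+T[:3,3]
    a=c[:,0]/-c[:,2]; b=-c[:,1]/-c[:,2]; f,cx,cy,k=K(s); d=1+k*(a*a+b*b)
    return np.c_[cx+f*a*d,cy+f*b*d]
def ray(s,u,v):
    f,cx,cy,k=K(s); A=(u-cx)/f;B=(v-cy)/f;a,b=A,B
    for _ in range(30): d=1+k*(a*a+b*b);a,b=A/d,B/d
    T=np.array(s["world_from_camera"]); return T[:3,3],T[:3,:3]@np.array([a,-b,-1])
def atz(s,u,v,z):
    o,d=ray(s,u,v); return o+d*(z-o[2])/d[2]
def snap(n,f=None):
    s=snapshot(n)
    if f: cv2.imwrite("pics/"+f,cv2.cvtColor(s["image"],cv2.COLOR_RGB2BGR))
    return s
E
python3 - <<'E'
from h import *
import pickle
o=monitor.observe();print({k:np.round(v,3) for k,v in o.items()})
for c in ["side","top","wrist"]:
    s=snap(c,c+"0.png");pickle.dump(s,open(c+"0.pkl","wb"))
    print(c,s["fovy"],s["k1"],np.round(s["world_from_camera"],3).tolist())
    for t in ["bath","basket","basket_lip","basket_grip","cover","cover_edge","erlenmeyer","beaker","label_tape"]:
        r=finder.find_in(c,t); print(t,[(np.round(x["centre"],3).tolist(),round(x["conf"],2)) for x in r[:2]])
E
```

```text
{'time': np.float64(0.0), 'q': array([ 1.175,  0.151,  1.438, -0.   ,  1.554, -0.134]), 'qvel': array([ 0.002, -0.002, -0.   ,  0.001,  0.001, -0.001]), 'tau': array([ 3.0000e-03, -7.1304e+01, -5.7091e+01,  0.0000e+00,  8.0000e-03,
        0.0000e+00]), 'tcp_pos': array([0.149, 0.555, 0.253]), 'eef_rot': array([-3.14, -0.  ,  2.88]), 'wrist_force': array([ 0.298,  0.52 , -0.575]), 'ft_torque': array([ 0.051, -0.012, -0.033]), 'gripper_force': np.float64(0.0), 'opening': np.float64(0.085)}
side 56.298643842463385 -0.08284044047872144 [[-0.978, 0.127, -0.167, 0.4], [-0.209, -0.494, 0.844, 0.984], [0.025, 0.86, 0.509, 0.627], [0.0, 0.0, 0.0, 1.0]]
bath []
basket [([0.532, -0.114, 0.036], 0.71)]
basket_lip [([0.534, -0.112, 0.034], 0.59)]
basket_grip [([0.533, -0.111, 0.036], 0.66), ([0.606, 0.246, 0.193], 0.47)]
cover [([0.532, -0.112, 0.032], 0.59), ([0.606, 0.244, 0.194], 0.56)]
cover_edge [([0.606, 0.25, 0.194], 0.76)]
erlenmeyer [([0.474, 0.461, 0.045], 0.7)]
beaker [([0.642, 0.429, 0.064], 0.92)]
label_tape []
top 51.86182579708989 -0.08365663751027864 [[-0.06, 0.975, -0.216, 0.345], [-0.998, -0.057, 0.017, 0.123], [0.005, 0.217, 0.976, 1.163], [0.0, 0.0, 0.0, 1.0]]
bath [([0.562, 0.18, 0.083], 0.61)]
basket [([0.531, -0.126, 0.046], 0.81)]
basket_lip [([0.536, -0.127, 0.048], 0.88)]
basket_grip [([0.534, -0.128, 0.048], 0.64)]
cover [([0.598, 0.175, 0.259], 0.56)]
cover_edge [([0.592, 0.171, 0.256], 0.71)]
erlenmeyer [([0.471, 0.429, 0.047], 0.79)]
beaker [([0.637, 0.393, 0.085], 0.67)]
label_tape [([0.693, -0.163, 0.023], 0.87)]
wrist 59.352958872585965 -0.06454902356879423 [[0.259, -0.921, -0.292, 0.074], [0.966, 0.247, 0.078, 0.575], [0.001, -0.302, 0.953, 0.374], [0.0, 0.0, 0.0, 1.0]]
bath []
basket []
basket_lip []
basket_grip []
cover []
cover_edge []
erlenmeyer []
beaker []
label_tape []
```

View pics/top0.png

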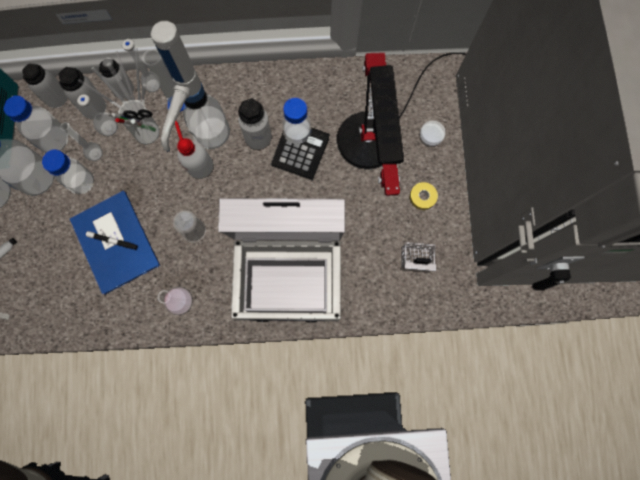

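View pics/side0.png

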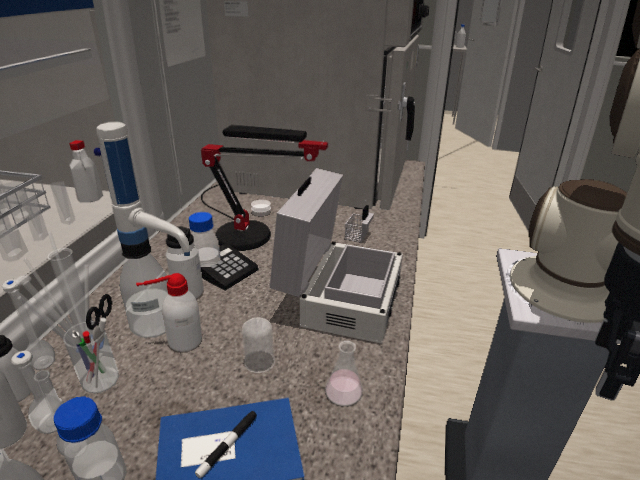

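The top view shows the cleaner at about (287,282) with its cover open above it. The basket is near (420,257), with its black grip at (423,261). I'll zoom in on both.

```bash
python3 - <<'E'
import cv2,numpy as np
a=cv2.imread("pics/top0.png")
A=cv2.resize(a[190:330,212:352],(560,560),interpolation=cv2.INTER_CUBIC)
B=cv2.resize(a[232:282,395:445],(240,240),interpolation=cv2.INTER_CUBIC)
s=cv2.imread("pics/side0.png")
C=cv2.resize(s[195:255,335:385],(240,288),interpolation=cv2.INTER_CUBIC)
o=np.zeros((560,800,3),np.uint8);o[:,:560]=A;o[:240,560:]=B;o[250:538,560:]=C
cv2.imwrite("pics/crop1.png",o)
E
```

```text
(no output)
```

View pics/crop1.png

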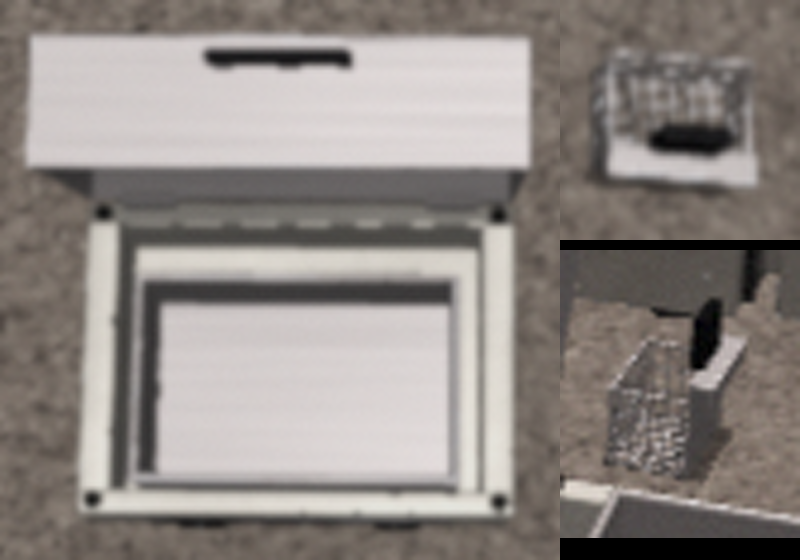

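```bash
python3 - <<'E'
from h import *
import pickle
s=pickle.load(open("top0.pkl","rb"))
c=lambda x,y:(212+x/4,190+y/4)
for n,p,z in [("FL",(80,512),.078),("FR",(514,515),.078),("BL",(92,210),.078),("BR",(513,210),.078),
 ("rimFout L",(137,487),.095),("rimFout R",(457,487),.095),("rimFin L",(150,475),.095),("rimFin R",(447,475),.095),("rimBout L",(141,281),.095),("rimBout R",(457,281),.095),
 ("cov top edge L",(30,36),.25),]:
    print(n,np.round(atz(s,*c(*p),z),4))
b=lambda x,y:(395+(x-560)/4.8,232+y/4.8)
for n,p,z in [("lipFL",(607,180),.062),("lipFR",(757,186),.062),("lipBL",(607,148),.062),("lipBR",(753,152),.062),("gripL",(652,138),.095),("gripR",(735,138),.095),("topBL",(615,52),.05),("topBR",(748,60),.05)]:
    print(n,np.round(atz(s,*b(*p),z),4))
E
```

```text
FL [0.4242 0.3033 0.078 ]
FR [0.4088 0.0668 0.078 ]
BL [0.5927 0.2924 0.078 ]
BR [0.5787 0.0557 0.078 ]
rimFout L [0.4346 0.2693 0.095 ]
rimFout R [0.4246 0.0973 0.095 ]
rimFin L [0.4407 0.2621 0.095 ]
rimFin R [0.4314 0.1023 0.095 ]
rimBout L [0.5472 0.2637 0.095 ]
rimBout R [0.537  0.0902 0.095 ]
cov top edge L [0.6415 0.2938 0.25  ]
lipFL [ 0.5111 -0.087   0.062 ]
lipFR [ 0.5039 -0.158   0.062 ]
lipBL [ 0.5264 -0.0885  0.062 ]
lipBR [ 0.5202 -0.1579  0.062 ]
gripL [ 0.5243 -0.1034  0.095 ]
gripR [ 0.522  -0.1418  0.095 ]
topBL [ 0.5749 -0.0992  0.05  ]
topBR [ 0.5672 -0.1635  0.05  ]
```

apply_moves(targets=[[-1,[-268,-279,-20],1.2],[-1,[-268,-279,-20],1.2],[-1,[-268,-279,-20],1.2],[-1,[-268,-279,-20],1.2],[-1,[-268,-279,-20],1.2],[-1,[-268,-279,-20],1.2],[-1,[-268,-279,-20],1.2],[-1,[-268,-279,-20],1.2]], grip_force=40)

```text
time: 2.3
tcp_pos: [0.3362, 0.2142, 0.2737]
eef_rot: [3.141, 0.0, 1.673]
wrist_force: [0.7, 1.3, -0.9]
opening: 0.0854
gripper_force: 0.0
```

```bash
python3 - <<'E'
from h import *
import pickle
s=snap("wrist","w1.png");pickle.dump(s,open("w1.pkl","wb"))
print(np.round(proj(s,[[.41,.067,.078],[.424,.303,.078],[.43,.18,.095]]),1))
E
```

```text
[[388.9 383.6]
 [456.2 108.7]
 [440.1 275.4]]
```

View pics/w1.png

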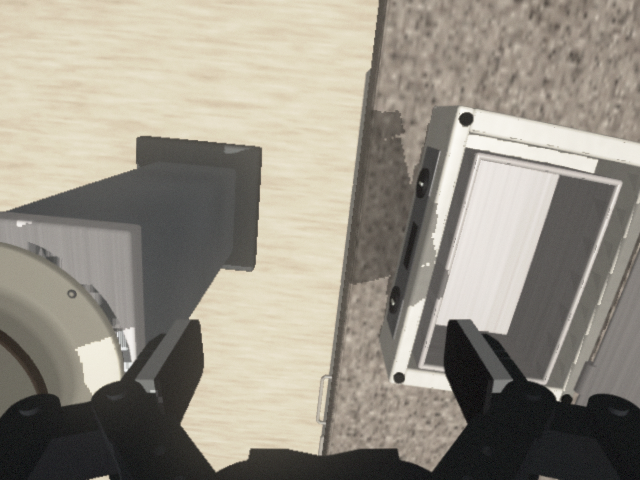

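The cleaner's front corners project onto (390,380) and (455,108), which is where they appear. The pan's front rim runs from about (478,153) to (420,370).

```bash
python3 - <<'E'
from h import *
import pickle
s=pickle.load(open("w1.pkl","rb"));g=cv2.cvtColor(s["image"],cv2.COLOR_RGB2GRAY)
for r in (190,230,270,310):
    c=int(478-58*(r-153)/217); print(r,c-12,g[r,c-12:c+16].tolist())
    for d in (-2,0,4,7): print(d,np.round(atz(s,c+d,r,.095),4))
for p in [(455,107),(388,380)]: print(np.round(atz(s,*p,.078),4))
E
```

```text
190 456 [89, 87, 89, 91, 90, 91, 88, 91, 96, 109, 146, 178, 212, 231, 224, 204, 212, 226, 228, 229, 233, 233, 233, 232, 231, 231, 231, 229]
-2 [0.4366 0.2474 0.095 ]
0 [0.4381 0.2476 0.095 ]
4 [0.441  0.2479 0.095 ]
7 [0.4432 0.2481 0.095 ]
230 445 [96, 94, 92, 91, 91, 91, 93, 93, 94, 99, 136, 171, 201, 231, 222, 203, 203, 226, 226, 227, 229, 233, 231, 231, 230, 228, 228, 230]
-2 [0.4344 0.2169 0.095 ]
0 [0.4359 0.2171 0.095 ]
4 [0.4389 0.2174 0.095 ]
7 [0.4412 0.2176 0.095 ]
270 434 [92, 91, 86, 87, 87, 87, 87, 88, 87, 89, 98, 110, 130, 142, 168, 191, 198, 224, 225, 226, 228, 230, 230, 228, 225, 227, 226, 228]
-2 [0.4322 0.1847 0.095 ]
0 [0.4337 0.1849 0.095 ]
4 [0.4368 0.1852 0.095 ]
7 [0.4391 0.1854 0.095 ]
310 424 [94, 94, 91, 94, 93, 91, 90, 91, 95, 133, 166, 154, 203, 211, 199, 198, 219, 223, 223, 225, 224, 226, 221, 221, 221, 223, 225, 221]
-2 [0.4307 0.1505 0.095 ]
0 [0.4323 0.1507 0.095 ]
4 [0.4355 0.151  0.095 ]
7 [0.4379 0.1512 0.095 ]
[0.4229 0.3041 0.078 ]
[0.4086 0.0706 0.078 ]
```

apply_moves(targets=[[-1,[-355,152,20],0.19],[-1,[-355,152,20],0.19],[-1,[-355,152,20],0.19],[-1,[-355,152,20],0.19],[-1,[-355,152,20],0.19],[-1,[-355,152,20],0.19],[-1,[-355,152,20],0.19],[-1,[-355,152,20],0.19]])

```text
time: 3.15
tcp_pos: [0.5261, -0.1226, 0.2529]
eef_rot: [-3.141, 0.0, 1.489]
wrist_force: [0.8, 0.2, 0.7]
opening: 0.0856
gripper_force: 0.0
```

```bash
python3 - <<'E'
from h import *
import pickle
s=snap("wrist");pickle.dump(s,open("w2.pkl","wb"))
for t in ["basket_grip","basket_lip"]: print(t,[(np.round(x["centre"],4).tolist(),round(x["conf"],2)) for x in finder.find_in("wrist",t)[:2]])
print(monitor.observe()["tcp_pos"])
y=np.array([np.cos(.09),-np.sin(.09)]); n=np.array([np.sin(.09),np.cos(.09)])
G=np.array([.523,-.123]); P=[[*(G+a*y+b*n),.095] for a in(-.005,.005) for b in (-.017,.017)]+[[*(G+a*y+b*n),.062] for a in(-.015,-.003) for b in (-.035,.035)]
im=cv2.cvtColor(s["image"],cv2.COLOR_RGB2BGR)
q=proj(s,P);print(np.round(q))
u,v=q.mean(0).astype(int);x0,y0=max(u-80,0),max(v-60,0)
for a,b in q: cv2.circle(im,(int(round(a)),int(round(b))),0,(0,0,255),-1)
cv2.imwrite("pics/w2.png",cv2.resize(im[y0:y0+120,x0:x0+160],(800,600),interpolation=cv2.INTER_NEAREST));print(x0,y0)
E
```

```text
basket_grip [([0.5341, -0.1221, 0.048], 0.81)]
basket_lip []
[ 0.52558601 -0.12145392  0.25239004]
[[312. 252.]
 [312. 205.]
 [326. 252.]
 [327. 205.]
 [300. 260.]
 [300. 171.]
 [316. 260.]
 [316. 171.]]
233 162
```

View pics/w2.png

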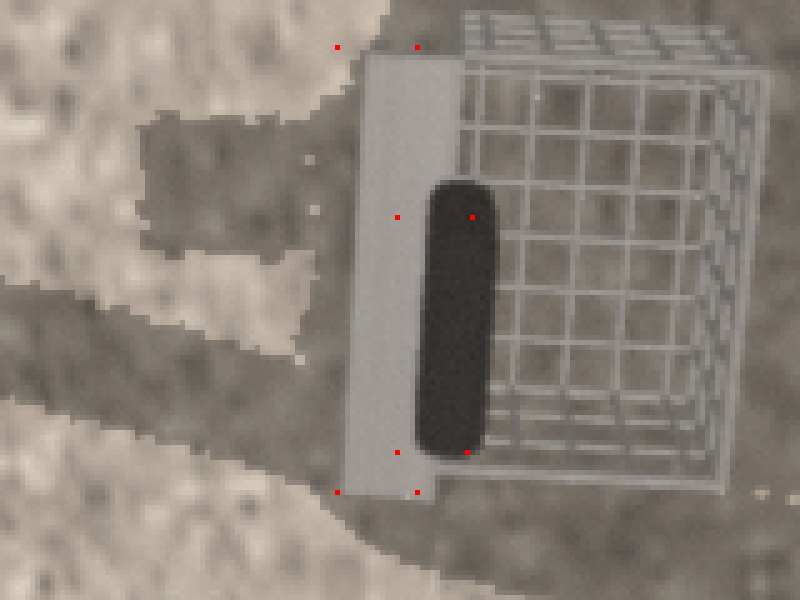

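The lip shows at (302..320, 261) up to (306..325, 174), and the tab near (324,226). The tab is slightly to the right of my prediction, and the basket is turned a little more.

```bash
python3 - <<'E'
from h import *
import pickle
s=pickle.load(open("w2.pkl","rb"))
f=lambda u,v,z:atz(s,233+u/5,162+v/5,z)
L=[f(345,493,.062),f(367,56,.062),f(435,500,.062),f(460,58,.062)]
print(np.round(L,4)); print("yaw",np.arctan2(-(L[1]-L[0])[0],(L[1]-L[0])[1]),np.arctan2(-(L[3]-L[2])[0],(L[3]-L[2])[1]))
T=[f(417,450,.095),f(487,450,.095),f(429,190,.095),f(497,190,.095)];print(np.round(T,4),np.mean(T,0))
m=np.mean(L,0);yaw=-.14;print("lip->tab",m[:2]+.009*np.array([np.cos(yaw),np.sin(yaw)]))
E
```

```text
[[ 0.5062 -0.1568  0.062 ]
 [ 0.5161 -0.0888  0.062 ]
 [ 0.5202 -0.1592  0.062 ]
 [ 0.5298 -0.0902  0.062 ]]
yaw -0.14432375297525835 -0.1375770394165526
[[ 0.5196 -0.1396  0.095 ]
 [ 0.5294 -0.1404  0.095 ]
 [ 0.5244 -0.1029  0.095 ]
 [ 0.5336 -0.1037  0.095 ]] [ 0.52675725 -0.12162109  0.095     ]
lip->tab [ 0.52699585 -0.12502612]
```

apply_moves(targets=[[-1,[-2,1.4,50],0.058],[-1,[-2,1.4,100],0.058],[-1,[-2,1.4,135],0.058],[-1,[-2,1.4,155],0.058],[-1,[-2,1.4,162],0.058],[-1,[-2,1.4,162],0.058],[0.4,[-2,1.4,162],0.058],[0.6,[-2,1.4,162],0.058]], grip_force=40)

```text
time: 4.1
tcp_pos: [0.527, -0.122, 0.0928]
eef_rot: [3.139, 0.001, 1.432]
wrist_force: [-0.2, 0.2, 0.2]
opening: 0.0592
gripper_force: 0.0
```

apply_moves(targets=[[1,[0,0,0],0],[1,[0,0,0],0],[1,[0,0,0],0],[1,[0,0,0],0],[1,[0,0,0],0]])

```text
time: 4.6
tcp_pos: [0.5266, -0.1221, 0.0917]
eef_rot: [3.141, 0.0, 1.432]
wrist_force: [-1.7, -0.3, 6.0]
opening: 0.0096
gripper_force: 40.2
```

apply_moves(targets=[[1,[0,0,-15],0],[1,[0,0,-55],0],[1,[0,0,-100],0],[1,[0,0,-135],0],[1,[40,-18,-135],-0.01],[1,[85,-38,-135],-0.02],[1,[125,-56,-135],-0.03],[1,[165,-74,-135],-0.04]])

```text
time: 5.4
tcp_pos: [0.4751, 0.0532, 0.2261]
eef_rot: [-3.141, 0.0, 1.472]
wrist_force: [1.5, 0.0, -1.0]
opening: 0.0093
gripper_force: 39.4
```

apply_moves(targets=[[1,[40,-17,0],-0.01],[1,[75,-32,0],-0.02],[1,[105,-46,0],-0.03],[1,[121,-53,0],-0.036],[1,[121,-53,0],-0.036],[1,[121,-53,0],-0.036]])

```text
time: 6.0
tcp_pos: [0.4351, 0.1774, 0.2261]
eef_rot: [-3.141, 0.0, 1.509]
wrist_force: [0.1, 0.6, -1.9]
opening: 0.0095
gripper_force: 39.4
```

```bash
python3 - <<'E'
from h import *
import pickle
o=monitor.observe();print(o["time"],o["tcp_pos"],o["eef_rot"],o["wrist_force"],o["opening"])
w=snap("wrist","w3.png");pickle.dump(w,open("w3.pkl","wb"))
s=snap("side");pickle.dump(s,open("s3.pkl","wb"))
im=cv2.cvtColor(s["image"],cv2.COLOR_RGB2BGR)[150:350,270:420]
W=cv2.imread("pics/w3.png")[120:440,220:540]
out=np.zeros((600,800,3),np.uint8);out[:600,:450]=cv2.resize(im,(450,600));out[:350,450:]=cv2.resize(W,(350,350))
cv2.imwrite("pics/c3.png",out)
E
```

```text
6.0 [0.43511294 0.17735768 0.22610189] [-3.14121899e+00  4.10557607e-04  1.50862070e+00] [ 0.1398164   0.59713886 -1.90246518] 0.00948804941924913
```

View pics/w3.png

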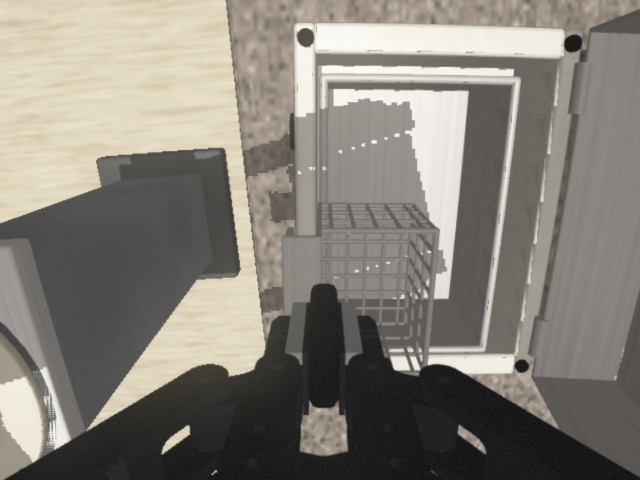

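View pics/c3.png

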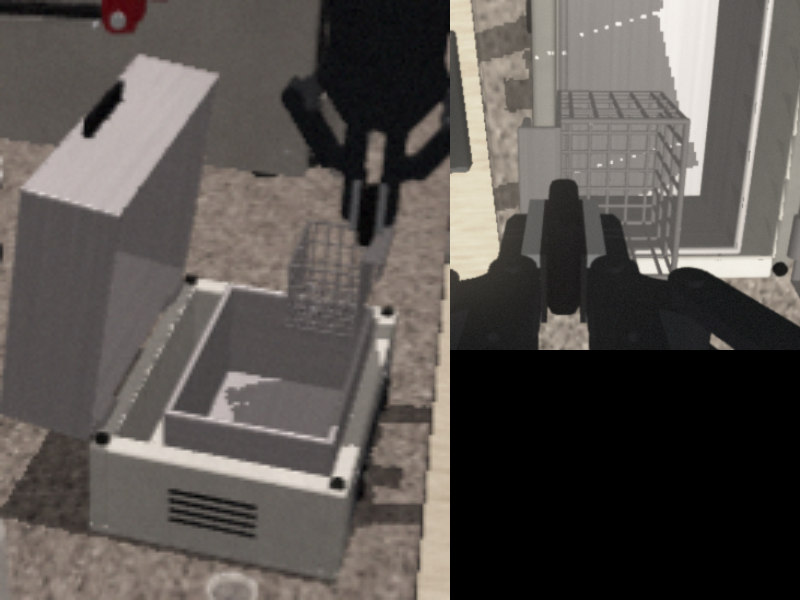

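```bash
python3 - <<'E'
from h import *
import pickle
s=pickle.load(open("w3.pkl","rb"));g=cv2.cvtColor(s["image"],cv2.COLOR_RGB2GRAY)
for r in (95,110,150,180,195): print(r,310,g[r,310:340].tolist())
for r in (240,255,270): print(r,276,g[r,276:330].tolist())
print("deck front/corner cols",[ (r,290,g[r,286:304].tolist()) for r in (60,80)])
for u,v,z in [(323,95,.095),(320,180,.095),(284,240,.196),(284,270,.196),(319,240,.196)]: print(u,v,np.round(atz(s,u,v,z),4), np.round(atz(s,u+1,v,z)-atz(s,u,v,z),4)[0])
E
```

```text
95 310 [244, 243, 233, 220, 201, 156, 128, 139, 163, 156, 176, 199, 219, 238, 224, 199, 184, 161, 143, 149, 153, 154, 156, 196, 244, 247, 247, 247, 246, 246]
110 310 [241, 241, 232, 219, 194, 153, 126, 140, 158, 137, 125, 132, 138, 142, 141, 136, 129, 126, 135, 147, 149, 149, 153, 151, 149, 149, 149, 152, 149, 149]
150 310 [156, 157, 158, 153, 143, 128, 117, 134, 155, 129, 123, 124, 132, 141, 139, 130, 127, 125, 141, 144, 145, 146, 145, 147, 146, 144, 145, 146, 170, 223]
180 310 [157, 154, 155, 146, 138, 126, 117, 130, 149, 130, 118, 125, 132, 134, 137, 128, 125, 125, 138, 139, 142, 144, 142, 144, 145, 140, 142, 142, 136, 138]
195 310 [158, 157, 156, 152, 143, 128, 117, 132, 153, 131, 118, 125, 131, 135, 135, 126, 122, 126, 138, 138, 141, 143, 143, 143, 143, 145, 143, 140, 140, 139]
240 276 [153, 155, 156, 157, 151, 129, 128, 134, 137, 138, 136, 139, 141, 139, 136, 138, 136, 136, 134, 136, 139, 139, 140, 141, 142, 142, 142, 138, 138, 138, 140, 139, 142, 141, 142, 142, 143, 144, 142, 142, 135, 139, 136, 137, 134, 120, 121, 124, 124, 125, 123, 123, 125, 129]
255 276 [165, 167, 170, 168
[... 249 characters left out ...]
8]
270 276 [163, 160, 168, 166, 159, 150, 126, 128, 136, 138, 136, 136, 139, 141, 138, 136, 135, 133, 133, 137, 135, 138, 138, 139, 141, 139, 139, 139, 138, 137, 137, 139, 139, 139, 141, 139, 139, 142, 141, 142, 136, 134, 137, 132, 133, 120, 128, 132, 127, 126, 124, 131, 123, 126]
deck front/corner cols [(60, 290, [157, 161, 162, 159, 155, 155, 149, 147, 188, 218, 228, 240, 245, 246, 245, 245, 246, 245]), (80, 290, [154, 156, 157, 158, 163, 164, 167, 156, 174, 207, 223, 235, 243, 244, 244, 243, 244, 244])]
323 95 [0.4401 0.2631 0.095 ] 0.0006
320 180 [0.4353 0.2146 0.095 ] 0.0006
284 240 [0.4221 0.2088 0.196 ] 0.0004
284 270 [0.4211 0.1968 0.196 ] 0.0004
319 240 [0.4353 0.208  0.196 ] 0.0004
```

The rim mid-line is about 8 mm behind the lip's gap centre, with both measured in the same view and near the optical axis. The basket is upright and square with the pan. I'll shift it and lower it partway.

apply_moves(targets=[[1,[0,8,0],0],[1,[0,8,0],0],[1,[0,8,15],0],[1,[0,8,35],0],[1,[0,8,52],0],[1,[0,8,65],0],[1,[0,8,72],0],[1,[0,8,72],0]])

```text
time: 6.9
tcp_pos: [0.4431, 0.1767, 0.1537]
eef_rot: [-3.14, 0.0, 1.508]
wrist_force: [0.5, 0.0, -1.7]
opening: 0.0092
gripper_force: 39.3
```

```bash
python3 - <<'E'
from h import *
import pickle
o=monitor.observe();print(o["time"],o["tcp_pos"],o["eef_rot"],o["wrist_force"],o["opening"])
s=snap("wrist","w4.png");pickle.dump(s,open("w4.pkl","wb"))
im=cv2.imread("pics/w4.png")[130:330,240:440]
a=cv2.resize(im,(600,600),interpolation=cv2.INTER_NEAREST)
S=snap("side","s4.png");b=cv2.resize(cv2.imread("pics/s4.png")[220:320,345:412],(200,300))
out=np.zeros((600,800,3),np.uint8);out[:,:600]=a;out[:300,600:]=b;cv2.imwrite("pics/c4.png",out)
g=cv2.cvtColor(s["image"],cv2.COLOR_RGB2GRAY)
for r in (100,140,180): print(r,290,g[r,290:325].tolist())
for r in (235,250,270): print(r,265,g[r,265:325].tolist())
E
```

```text
6.9 [0.44310412 0.17665372 0.15369531] [-3.14047483e+00  4.14568139e-04  1.50750648e+00] [ 0.49524842  0.04908165 -1.74840457] 0.009159192936278548
100 290 [230, 221, 208, 181, 153, 126, 121, 122, 151, 177, 190, 202, 220, 239, 234, 213, 192, 183, 171, 145, 110, 107, 104, 112, 126, 141, 143, 145, 149, 146, 149, 148, 158, 196, 242]
140 290 [154, 149, 147, 141, 129, 123, 109, 114, 110, 114, 121, 127, 129, 135, 141, 137, 131, 128, 123, 114, 104, 98, 100, 103, 123, 138, 140, 139, 139, 143, 144, 146, 144, 144, 142]
180 290 [155, 149, 147, 144, 139, 122, 113, 109, 111, 108, 113, 122, 127, 130, 135, 135, 133, 124, 122, 117, 105, 100, 94, 99, 113, 132, 138, 137, 142, 143, 143, 142, 139, 140, 141]
235 265 [96, 93, 99, 99, 101, 114, 132, 137, 144, 147, 150, 155, 152, 152, 151, 151, 152, 145, 128, 124, 107, 100, 94, 96, 99, 98, 97, 99, 99, 110, 114, 107, 105, 103, 104, 105, 106, 110, 112, 115, 115, 115, 111, 112, 109, 107, 96, 98, 98, 102, 112, 103, 96, 98, 95, 99, 105, 136, 138, 138]
250 265 [134, 132, 137, 140, 144, 134, 123, 136, 137, 143, 146, 149, 151, 152, 150, 150, 136, 122, 127, 135, 135, 136, 138, 135, 136, 134, 132, 135, 135, 135, 135, 137, 136, 135, 137, 136, 140, 137, 138, 136, 137, 139, 135, 139, 140, 140, 139, 137, 139, 140, 138, 135, 133, 136, 135, 132, 123, 136, 137, 141]
270 265 [143, 145, 148, 148, 147, 142, 127, 128, 135, 142, 143, 151, 150, 153, 151, 151, 148, 131, 125, 132, 133, 137, 136, 137, 137, 135, 133, 132, 132, 132, 134, 135, 132, 135, 135, 138, 135, 132, 136, 135, 132, 137, 138, 137, 139, 139, 136, 138, 137, 140, 139, 135, 134, 133, 132, 132, 120, 134, 136, 139]
```

View pics/c4.png

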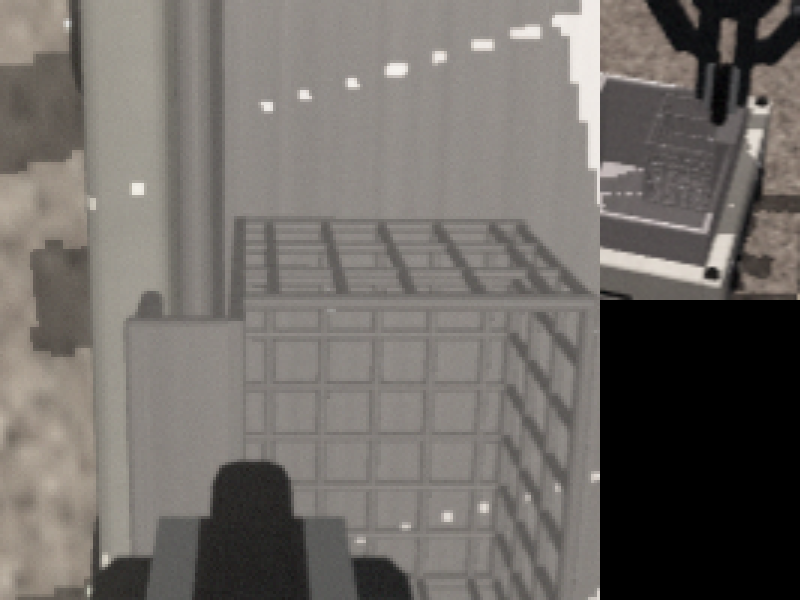

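The lip spans columns 282–321 near row 250. The rim spans 299–309.5 at row 180, so it lies under the lip.

```bash
python3 - <<'E'
from h import *
import pickle
s=pickle.load(open("w4.pkl","rb"));ps=.063
B=np.array([np.cos(ps),-np.sin(ps),0])
for n,u,v,z in [("rim",304.6,180,.095),("rim",304.3,140,.095),("rim",303.8,100,.095),("rimout",299.5,180,.092),("rimin",309.7,180,.092),("lipF",282,250,.1235),("lipF",282.3,270,.1235),("lipB",321,250,.1235),("lipB",321,270,.1235)]:
    p=atz(s,u,v,z);print(n,np.round(p,4),"bx",round(float(p@B),4))
E
```

```text
rim [0.438  0.2257 0.095 ] bx 0.4229
rim [0.4391 0.2424 0.095 ] bx 0.423
rim [0.4401 0.2584 0.095 ] bx 0.423
rimout [0.4356 0.2254 0.092 ] bx 0.4205
rimin [0.44   0.2251 0.092 ] bx 0.425
lipF [0.429  0.2042 0.1235] bx 0.4153
lipF [0.4283 0.1961 0.1235] bx 0.4152
lipB [0.4437 0.2032 0.1235] bx 0.43
lipB [0.4432 0.1952 0.1235] bx 0.43
```

apply_moves(targets=[[1,[0,0,5],0],[1,[0,0,10],0],[1,[0,0,12],0],[1,[0,0,13],0],[1,[0,0,14],0],[1,[0,0,15],0],[1,[0,0,16],0],[1,[0,0,16],0]])

```text
time: 7.8
tcp_pos: [0.4432, 0.1768, 0.1382]
eef_rot: [-3.141, 0.0, 1.508]
wrist_force: [0.4, -0.1, -2.3]
opening: 0.0086
gripper_force: 39.4
```

No contact so far; the leg should be past the rim.

apply_moves(targets=[[1,[0,0,2],0],[1,[0,0,4],0],[1,[0,0,6],0],[1,[0,0,7],0],[1,[0,0,8],0],[1,[0,0,8.5],0],[1,[0,0,8.5],0]])

```text
time: 8.5
tcp_pos: [0.4432, 0.1768, 0.1297]
eef_rot: [-3.141, 0.0, 1.508]
wrist_force: [-0.3, 0.1, -1.1]
opening: 0.0091
gripper_force: 39.4
```

apply_moves(targets=[[1,[0,0,0.7],0],[1,[0,0,1.4],0],[1,[0,0,2],0],[1,[0,0,2],0]])

```text
time: 8.9
tcp_pos: [0.4432, 0.1768, 0.1277]
eef_rot: [-3.141, 0.0, 1.508]
wrist_force: [0.4, -0.1, -1.3]
opening: 0.0091
gripper_force: 39.4
```

apply_moves(targets=[[1,[0,0,0.5],0],[1,[0,0,1],0],[1,[0,0,1.5],0],[1,[0,0,1.5],0]])

```text
time: 9.3
tcp_pos: [0.4434, 0.1769, 0.1274]
eef_rot: [3.141, -0.0, 1.508]
wrist_force: [-6.5, -2.6, 17.2]
opening: 0.0091
gripper_force: 42.2
```

apply_moves(targets=[[1,[0,0,-0.8],0],[1,[0,0,-0.8],0],[0.6,[0,0,-0.8],0],[0.3,[0,0,-0.8],0],[0,[0,0,-0.8],0],[0,[0,0,-0.8],0],[0,[0,0,-0.8],0],[0,[0,0,-0.8],0]])

```text
time: 10.1
tcp_pos: [0.4432, 0.1769, 0.1271]
eef_rot: [-3.141, 0.0, 1.508]
wrist_force: [0.1, -0.5, 0.4]
opening: 0.0428
gripper_force: 0.0
```

```bash
python3 - <<'E'
from h import *
import pickle
o=monitor.observe();print(o["time"],o["tcp_pos"],o["wrist_force"],o["opening"])
s=snap("wrist","w5.png");pickle.dump(s,open("w5.pkl","wb"))
S=snap("side","s5.png");pickle.dump(S,open("s5.pkl","wb"))
a=cv2.imread("pics/w5.png");b=cv2.imread("pics/s5.png")
out=np.zeros((600,800,3),np.uint8);out[:300,:400]=cv2.resize(a,(400,300));out[:600,400:]=cv2.resize(b[170:350,270:420],(400,600))
out[300:,:400]=cv2.resize(a[180:330,230:430],(400,300));cv2.imwrite("pics/c5.png",out)
E
```

```text
10.1 [0.44319924 0.17685346 0.1270546 ] [ 0.12207722 -0.49361558  0.40737928] 0.04281101486604734
```

View pics/c5.png

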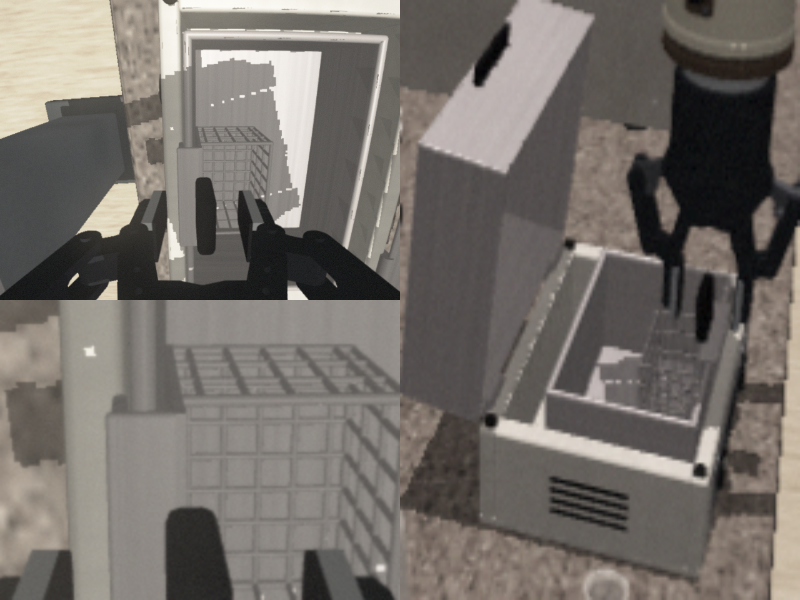

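The basket hangs on the rim by its lip, released, with nothing touching the tab (wrist view near (300,250)). Next I'll work out the cover angle.

```bash
python3 - <<'E'
from h import *
import pickle
from scipy.optimize import least_squares
s=pickle.load(open("top0.pkl","rb"))
c=lambda x,y:(212+x/4,190+y/4)
obs=np.array([c(30,36),c(530,36),c(27,166),c(532,167)])
def P(th,C=(.502,.18),yaw=-.063):
    X=np.array([np.cos(yaw),np.sin(yaw)]);Y=np.array([-X[1],X[0]])
    out=[]
    for dx,dz in((-.175,.064),(-.175,0)):
        a=.0875+dx*np.cos(th)+dz*np.sin(th); z=.081-dx*np.sin(th)+dz*np.cos(th)
        for y in(.12,-.12): out.append([*(np.array(C)+a*X+y*Y),z])
    return np.array(out)
r=least_squares(lambda p:(proj(s,P(p[0],p[1:3],p[3]))-obs).ravel(),[1.6,.502,.18,-.063]);print(r.x,r.fun.round(1))
r1=least_squares(lambda p:(proj(s,P(p[0]))-obs).ravel(),[1.6]);print(r1.x,r1.fun.round(1));print(P(r1.x[0]).round(4))
S=pickle.load(open("s5.pkl","rb"));print("side",proj(S,P(r1.x[0])).round())
for th in (1.5,1.2,.9,.6,.3,.1,0): print(th,P(th)[:2].mean(0).round(3))
print(np.array(monitor.observe()["q"]).round(2))
E
```

```text
[ 1.53284923  0.48712755  0.18081915 -0.05963467] [ 0.1 -0.   0.2 -0.  -0.4  0.1  0.  -0.1]
[1.44595474] [-0.1 -0.6  0.5 -0.2 -0.2  0.2  0.1  0.4]
[[0.6385 0.2916 0.2626]
 [0.6234 0.0521 0.2626]
 [0.5751 0.2956 0.2546]
 [0.56   0.0561 0.2546]]
side [[276. 213.]
 [316. 168.]
 [310. 222.]
 [343. 174.]]
1.5 [0.641 0.171 0.26 ]
1.2 [0.586 0.175 0.267]
0.9 [0.531 0.178 0.258]
0.6 [0.481 0.181 0.233]
0.3 [0.441 0.184 0.194]
0.1 [0.422 0.185 0.162]
0 [0.415 0.186 0.145]
[ 0.22  0.03  1.83 -0.    1.28  0.28]
```

apply_moves(targets=[[0,[0,0,-25],0],[0,[0,0,-60],0],[0,[0,0,-110],0],[0.5,[0,0,-160],0],[1,[0,0,-210],0],[1,[0,0,-230],0],[1,[0,0,-230],0]])

```text
time: 10.9
tcp_pos: [0.4438, 0.177, 0.3603]
eef_rot: [3.137, -0.001, 1.508]
wrist_force: [0.2, 0.1, -1.4]
opening: 0.0001
gripper_force: 0.0
```

apply_moves(targets=[[1,[2,45,0],0],[1,[4,90,0],0],[1,[6,135,0],0],[1,[8,180,0],0],[1,[10,225,0],0],[1,[10,261,0],0],[1,[10,261,0],0],[1,[10,261,0],0]])

```text
time: 11.7
tcp_pos: [0.7048, 0.1703, 0.3546]
eef_rot: [-3.138, 0.001, 1.507]
wrist_force: [-0.9, -0.9, 0.1]
opening: 0.0
gripper_force: 0.0
```

```bash
python3 - <<'E'
from h import *
o=monitor.observe();print(o["time"],o["tcp_pos"],o["eef_rot"])
s=snap("side","s6.png")
E
```

```text
11.7 [0.70480395 0.17027256 0.35456158] [-3.13834620e+00  6.82266849e-04  1.50744736e+00]
```

View pics/s6.png

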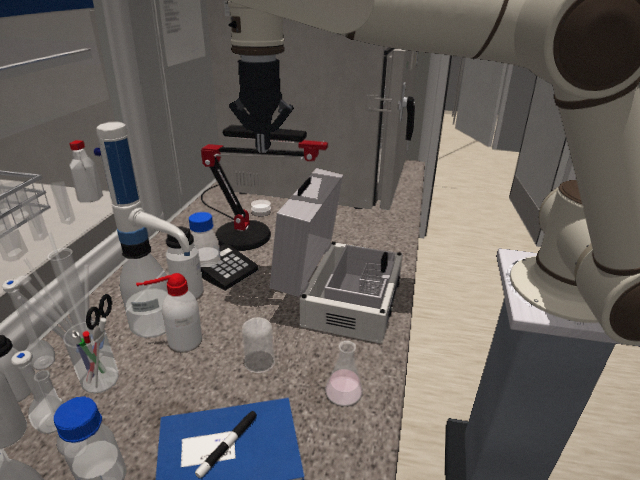

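The basket hangs in the pan, with its tab at (384,262). The gripper is behind the cover at (263,140), with free space below it. I'll go down.

apply_moves(targets=[[1,[0,0,35],0],[1,[0,0,70],0],[1,[0,0,92],0],[1,[0,0,92],0],[1,[0,-25,92],0],[1,[0,-40,92],0],[1,[0,-50,92],0],[1,[0,-58,92],0]])

```text
time: 12.55
tcp_pos: [0.6458, 0.1743, 0.267]
eef_rot: [3.139, -0.0, 1.508]
wrist_force: [9.4, -0.5, 7.9]
opening: 0.0
gripper_force: 4.9
```

apply_moves(targets=[[1,[0,-25,-7],0],[1,[0,-41,-8],0],[1,[0,-58,-7.5],0],[1,[0,-75,-5.5],0],[1,[0,-91,-1.5],0],[1,[0,-107,4],0],[1,[0,-122,11],0],[1,[0,-137,19],0]])

```text
time: 13.35
tcp_pos: [0.5095, 0.1828, 0.2475]
eef_rot: [3.139, -0.001, 1.508]
wrist_force: [1.0, 1.1, 4.3]
opening: 0.0001
gripper_force: 2.1
```

apply_moves(targets=[[1,[0,-13,10],0],[1,[0,-26,21],0],[1,[0,-37,34],0],[1,[0,-42,40],0],[1,[0,-47,47],0],[1,[0,-51,54],0],[1,[0,-53,58],0],[1,[0,-53,58],0]])

```text
time: 14.15
tcp_pos: [0.4567, 0.186, 0.1875]
eef_rot: [-3.141, 0.0, 1.508]
wrist_force: [-0.3, 0.7, 0.9]
opening: -0.0002
gripper_force: 0.0
```

apply_moves(targets=[[1,[0,-2,4],0],[1,[0,-4,8],0],[1,[0,-6,12],0],[1,[0,-7,15],0],[1,[0,-8,17],0],[1,[0,-8,19],0],[1,[0,-8,20],0],[1,[0,-8,20],0]])

```text
time: 14.95
tcp_pos: [0.4489, 0.1865, 0.168]
eef_rot: [-3.142, 0.0, 1.508]
wrist_force: [0.6, -0.4, -0.2]
opening: -0.0001
gripper_force: 0.0
```

apply_moves(targets=[[1,[0,0,1],0],[1,[0,0,2],0],[1,[0,0,3],0],[1,[0,0,3.5],0],[1,[0,0,4],0],[1,[0,0,4],0]])

```text
time: 15.55
tcp_pos: [0.4491, 0.1865, 0.1668]
eef_rot: [3.139, -0.0, 1.508]
wrist_force: [-16.3, -5.2, 40.8]
opening: -0.0002
gripper_force: 20.0
```

A firm stop at tip height 145 mm means the cover is shut. I'll retract and check.

apply_moves(targets=[[1,[0,0,-10],0],[1,[0,0,-50],0],[1,[0,0,-100],0],[1,[0,0,-150],0],[1,[0,0,-150],0],[1,[0,0,-150],0]])

```text
time: 16.15
tcp_pos: [0.4492, 0.1866, 0.3149]
eef_rot: [3.14, -0.0, 1.508]
wrist_force: [0.2, -0.4, -1.5]
opening: -0.0
gripper_force: 0.0
```

```bash
python3 - <<'E'
from h import *
o=monitor.observe();print(o["time"],o["tcp_pos"],o["wrist_force"])
snap("side","s7.png")
E
```

```text
16.15 [0.44918321 0.18655742 0.31492141] [ 0.1616323  -0.44558853 -1.46242125]
```

View pics/s7.png

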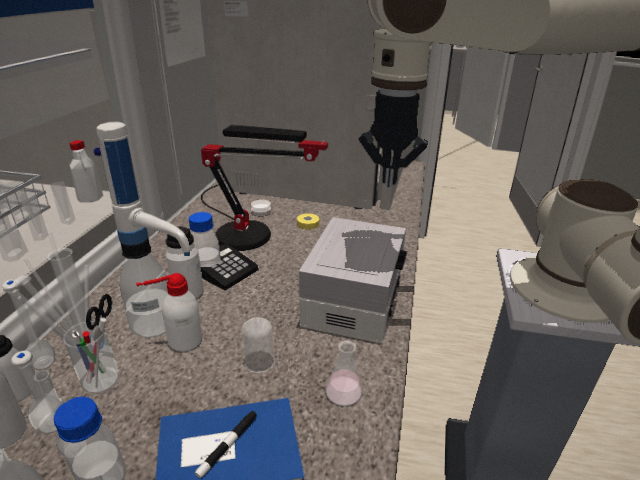

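The cover is shut flat at (355,265), the robot is clear, and the flask, beaker and tape roll haven't moved.

```bash
python3 -c "
from workcell import ctrl;print(ctrl.finish_job())"
```

```text
the job is handed in; nothing more can be done
None
```

The basket was hung by its lip on the pan's front rim and let go, then the cover was pushed down to a firm stop and looks flat shut; the job was handed in at about 16 s, with the flask, beaker and tape roll never touched and no verdict returned.

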